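# Lay the last caps of a bottle-cap picture

## Robot

A 6-joint arm with a two-finger parallel gripper is mounted at the origin on the work surface. World frame = base frame: x ahead of the robot, y to its left, z up, the work surface at z = 0. Lengths are in mm, angles in rad, forces in N, time in s.
With the tool pointing down it reaches from about 300 to 775 mm from the base axis. Payload 14.6 kg.
Tool frame: the origin (TCP) lies between the finger pads; the fingertips stand 19 mm ahead of it and the grasp point (between the pads) is the TCP; x points along the fingers, y is the direction in which the jaws open and shut, and the axes are right-handed (so a half turn about x gives the same grasp; the last joint's range is limited). The gripper opens to 94 mm and grips with 3 to 60 N. Pads are 16 mm wide; open, the fingers measure 119 mm over their backs; the gripper's body (75 mm by 177 mm) begins 78 mm behind the grasp point.
Start: joints at [1.077, 0.3, 1.521, -0, 1.321, -0.067], TCP at [227.674, 500.653, 224.446] pointing down, gripper open.
Joint ranges: [-3.03, 3.03], [-0.79, 2.21], [0.23, 2.52], [-1.04, 4.18], [0, 3.07], [-2.55, 2.55]. Speed limits (rad/s): [2.22, 2.22, 2.57, 3.14, 3.14, 3.14].

## Interface

Orientations are given as [roll, pitch, yaw] about the fixed x, y, z axes, in that order (R = Rz(yaw) Ry(pitch) Rx(roll)).
In Python, from cell import manip gives the robot as it stands.
- The arm moves only by the tool jog_arm, never from a script. Its argument "series" is one flat list of numbers, 7 for each row, row after row: the turn, a rotation vector about the world's x, y, z in rad, then the shift along the world's x, y, z in m, then the opening, from -1 (shut) to 1 (fully open). A call has 1 to 20 rows; each row is the pose to reach, as a shift and turn from the pose commanded when the call began; what a row does not reach only later rows make up. A row lasts 1/8 s, in which the tool goes at most 62.5 mm and 10.7 degrees, less where a joint would pass 70% of its speed; a pose out of reach is approached as far as the arm can. A call with a gripper value outside its range is refused whole. The fingers move at their own pace and stop on an object; "squeeze" is the grip in N (left out, the last holds). Time passes only in rows, so rows that repeat a pose let the fingers close. It gives the time, the measured TCP pose, the force and the opening at its end, in the units of the state.
- manip.read_state(): the state, without advancing time (a new reading comes with each control period).
- manip.camera(name): name is "side" or "top"; returns a dict with "color" (420x560x3 uint8, blue, green, red), "range_z" (420x560 float32, mm along the optical axis (not along the pixel's ray), 0 where there is no reading), "fx", "fy", "cx", "cy" (pixels), "pose" (4x4, takes a point from camera to world coordinates). Camera axes: x right, y down, z forward; pixel columns grow to the right and rows downward; lengths in mm; the calibration is good to about 2 mm. A picture is of the moment at which its call begins.
- manip.sign_off(): hands the job in, once; it reports no verdict.
The state is a dict: "clock": time; "joints": joint angles; "qd": joint speeds; "effort": joint torques, N m; "eef_pos": TCP position; "eef_rot": TCP orientation; "wrist_force": force on the tool from outside, world axes, zero at the start; "moment": the same for the moment, N m; "finger_gap": finger opening in mm.
Only numpy, scipy, OpenCV 4.12 (cv2) and the standard library are available. Lean on these libraries where they do the work, as an engineer would, in place of code of your own. Each camera call takes 0.05 s, during which the arm holds its last target.

## Task

Finish the bottle-cap picture: lay the largest round cap inside the round outline, the square cap inside the square outline and the oblong cap inside the oblong outline, flat and closed side up as they lie now, the square and oblong ones turned to line up with their outlines. Once the largest round cap lies in its outline, set the smallest round cap on the middle of its top. Leave the middle-sized round cap, the open neck ring and the tape roll where they are.

Things in the scene. Friction and masses are not known exactly. Their poses are not given: they have to be found in the camera images.
- cap_large: Orange plastic bottle cap lying closed side up, the largest round one: 62 mm in diameter, 28 mm high, flat top, solid to the touch. Origin: centre of the underside; z up. Loose, about 25 g.
- cap_small: Orange plastic bottle cap lying closed side up, the smallest round one: 30 mm in diameter, 28 mm high. Origin: centre of the underside; z up. Loose, about 12 g.
- cap_square: Orange plastic bottle cap lying closed side up, the square one: 46 x 46 mm, 28 mm high, x and y along its sides. Origin: centre of the underside; z up. Loose, about 20 g.
- cap_oblong: Orange plastic bottle cap lying closed side up, the oblong one: a 64 x 30 mm rectangle, 28 mm high, its long side along its own x. Origin: centre of the underside; z up. Loose, about 20 g.
- card_round: Fixed white-topped card, 116 mm square and 3 mm thick, lying flat on the table, with a black line 4 mm wide printed on it: a circle, 86 mm across inside the line. Origin: centre of card and outline, at table height, 3 mm below the card's top; z up.
- card_square: Fixed white-topped card, 116 mm square and 3 mm thick, lying flat on the table, with a black line 4 mm wide printed on it: a square, 70 x 70 mm inside the line, sides along x and y. Origin: centre of card and outline, at table height, 3 mm below the card's top; z up.
- card_oblong: Fixed white-topped card, 116 mm square and 3 mm thick, lying flat on the table, with a black line 4 mm wide printed on it: a rectangle, 88 x 54 mm inside the line, its long side along x. Origin: centre of card and outline, at table height, 3 mm below the card's top; z up.
- cap_spare: Orange plastic bottle cap lying closed side up, the middle-sized round one, for which there is no outline: 44 mm in diameter, 28 mm high. To be left alone. Origin: centre of the underside; z up. Loose, about 16 g.
- neck_ring: Orange plastic neck ring, open right through, lying flat: 48 mm outside, 35 mm inside diameter, 12 mm high. To be left alone. Origin: centre of the underside; z up. Loose, about 12 g.
- tape_roll: Roll of brown tape lying flat at the robot's left: 92 mm outside, 68 mm inside diameter, 24 mm high. To be left alone. Origin: centre of the underside; z up. Loose, about 90 g.
Mind the look-alikes: they are no part of the job. Leave any blue or yellow look-alike of the card_square alone.

How it is judged:
By the outcome, as a careful person would: the job done as asked, in the order asked, and still so for the second after the job is handed in, with the robot touching nothing.
It also fails if it takes over 102 s, if anything falls off the work surface, if the arm or the gripper's body presses on something with over 40 N, if the wrist force passes 120 N, or if a joint passes its speed limit or range.

## Working session

There is one attempt and no reset: what is moved stays moved. The work goes in short steps, Python scripts to look and compute and a tool call to move; the robot and the scene stay as the last step left them, time stands still between calls to the robot, and variables do not carry over. Pictures are saved under pics/ and viewed, and the job is handed in when it is done.

Besides the shell and the picture viewer there is one more tool, called after "Call:" as name(argument=value, ...) on one line, values as JSON. jog_arm: Moves the arm, as the interface text tells. Its arguments: {"type":"object","properties":{"series":{"type":"array","items":{"type":"number"}},"squeeze":{"type":"number"}},"required":["series"]}

```bash
mkdir -p pics; ls
python3 - <<'E'
from cell import manip
import cv2,numpy as np
for n in("top","side"):
    c=manip.camera(n); cv2.imwrite(f"pics/{n}0.png",c["color"]); np.savez(f"{n}0.npz",**c)
    print(n,c["fx"],c["cx"],c["cy"],np.round(c["pose"],3).tolist())
s=manip.read_state();print(s)
E
```

```text
pics
top 527.8185363564982 274.9234403878968 208.5390384592246 [[-0.019, -0.997, 0.076, 362.885], [-1.0, 0.02, 0.012, -48.28], [-0.014, -0.076, -0.997, 1427.647], [0.0, 0.0, 0.0, 1.0]]
side 542.0252039745633 285.56149291993023 203.86121172851523 [[0.915, -0.261, 0.309, -50.647], [-0.404, -0.551, 0.73, -1256.371], [-0.02, -0.793, -0.609, 1042.929], [0.0, 0.0, 0.0, 1.0]]
{'clock': 0.1, 'joints': array([ 1.07744403e+00,  3.00396738e-01,  1.52150032e+00,  3.62244213e-05,
        1.32070295e+00, -6.65904700e-02]), 'qd': array([ 0.00040829, -0.00153431, -0.00348288,  0.00146837, -0.00069244,
        0.00268203]), 'effort': array([-1.42441348e-05, -5.32646763e+01, -3.53279650e+01,  7.08008045e-02,
        2.36168504e-02, -3.08263179e-05]), 'eef_pos': array([227.5494669 , 500.49102113, 223.9612759 ]), 'eef_rot': array([-1.6722052 ,  1.56978837, -2.098976  ]), 'wrist_force': array([-0.23839628,  0.6688749 , -0.38496271]), 'moment': array([0.04159086, 0.03538229, 0.02380466]), 'finger_gap': 93.88099146271416}
```

View pics/top0.png

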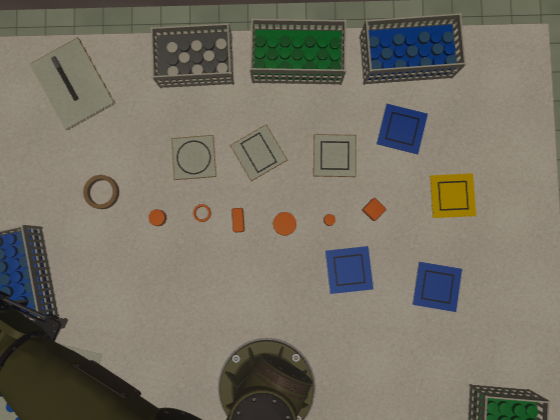

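View pics/side0.png

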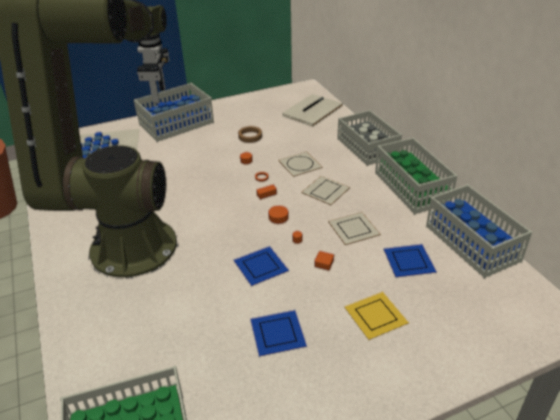

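The top view shows, left to right:
- **Orange items:** middle round (157,217), ring (202,212), oblong (238,220), large round (284,223), small round (329,219), square (374,209).
- **White cards:** round (194,157), oblong (259,152), square (335,155).
- **Not part of the job:** the blue and yellow square cards are the look-alikes.

Next I'll measure the poses and make an enlarged crop.

```bash
cat > h.py <<'E'
import numpy as np,cv2
def back(c,u,v,z):
    P=c["pose"];d=np.array([(u-c["cx"])/c["fx"],(v-c["cy"])/c["fy"],1.]);d=P[:3,:3]@d
    o=P[:3,3];return (o+d*(z-o[2])/d[2])
def orange(c):
    h=cv2.cvtColor(c["color"],cv2.COLOR_BGR2HSV)
    return ((h[...,0]<14)&(h[...,1]>150)&(h[...,2]>110)).astype(np.uint8)
def caps(c,z=28):
    up=4; img=cv2.resize(c["color"],None,fx=up,fy=up,interpolation=cv2.INTER_CUBIC)
    m=orange(dict(color=img));cs,_=cv2.findContours(m,cv2.RETR_EXTERNAL,cv2.CHAIN_APPROX_NONE);out=[]
    for k in cs:
        if cv2.contourArea(k)<500:continue
        p=(k[:,0,:]+.5)/up-.5
        w=np.array([back(c,*q,z)[:2] for q in p],np.float32)
        r=cv2.minAreaRect(w);M=cv2.moments(w)
        out.append((p.mean(0).round(1),np.round([M['m10']/M['m00'],M['m01']/M['m00']],1),np.round(r[0],1),np.round(r[1],1),round(r[2],1)))
    return out
def cards(c,boxes,z=3):
    up=4; img=cv2.resize(c["color"],None,fx=up,fy=up,interpolation=cv2.INTER_CUBIC)
    g=img.max(2)
    for u,v in boxes:
        s=18*up; x0,y0=u*up-s,v*up-s
        sub=g[y0:y0+2*s,x0:x0+2*s]
        m=(sub<105).astype(np.uint8)
        cs,_=cv2.findContours(m,cv2.RETR_LIST,cv2.CHAIN_APPROX_NONE)
        for k in cs:
            if cv2.contourArea(k)<3000:continue
            p=(k[:,0,:]+[x0,y0]+.5)/up-.5
            w=np.array([back(c,*q,z)[:2] for q in p],np.float32)
            r=cv2.minAreaRect(w);M=cv2.moments(w);print((u,v),np.round([M['m10']/M['m00'],M['m01']/M['m00']],1),np.round(r[0],1),np.round(r[1],1),round(r[2],2))
E
python3 - <<'E'
from h import *
c=dict(np.load("top0.npz"))
for o in caps(c):print(*o)
cards(c,[(194,157),(259,152),(335,155)])
for n,u,v in[("large",284,223),("spare",157,217),("sq",374,209),("csq",335,155)]:
    r=c["range_z"][v,u];P=c["pose"];print(n,(P[:3,:3]@np.array([(u-c["cx"])/c["fx"]*r,(v-c["cy"])/c["fy"]*r,r])+P[:3,3]).round(1))
cv2.imwrite("pics/crop.png",cv2.resize(c["color"][115:245,140:400],None,fx=3,fy=3,interpolation=cv2.INTER_CUBIC))
c=dict(np.load("side0.npz"));print('side')
for o in caps(c):print(*o)
E
```

```text
[329.1 219.4] [ 438.1 -174.3] [ 438.1 -174.2] [28.4 29. ] 83.3
[284.2 223.3] [430.  -55.1] [430.1 -54.7] [59.7 60.4] 88.7
[156.2 217.2] [453.  285.7] [453.1 285.9] [41.5 42.7] 88.9
[237.5 219.5] [442.2  69.2] [442.   68.9] [62.8 28.6] 2.6
[201.4 212.7] [462.6 164.6] [462.6 164.6] [45.3 44.9] 62.5
[374.1 208.7] [ 463.7 -294.3] [ 463.8 -294.2] [44.2 44.3] 44.8
(194, 157) [617.5 189.7] [617.4 189.5] [84.7 84.6] 44.34
(194, 157) [617.6 189.8] [617.2 189.7] [94.6 94.6] 43.83
(335, 155) [ 614.4 -195.5] [ 614.2 -195.5] [69.5 69.6] 88.08
(335, 155) [ 614.4 -195.5] [ 614.4 -195.3] [79.  80.4] 88.3
large [430.8 -54.4  25.7]
spare [453.3 283.6  27.9]
sq [ 463.3 -294.3   25.4]
csq [ 613.9 -196.8    6.1]
side
[323.5 259. ] [ 459.9 -306.6] [ 458.8 -308.8] [53.7 44.7] 45.8
[296.9 235.2] [ 434.8 -186. ] [ 435.5 -185.2] [30.6 23.6] 65.6
[277.2 212.9] [426.5 -67. ] [426.8 -67.6] [63.1 55.2] 67.6
[265.7 189.9] [437.2  55.2] [435.9  55.2] [64.8 31. ] 2.0
[261.2 176.2] [452.5 132.2] [452.6 131.9] [45.2 38. ] 68.7
[245.6 156.1] [449.2 271.1] [449.3 271.6] [46.1 36.6] 69.1
[  1.  146.6] [-333.   716.9] [-331.3  719. ] [101.7  14.4] 89.0
```

View pics/crop.png

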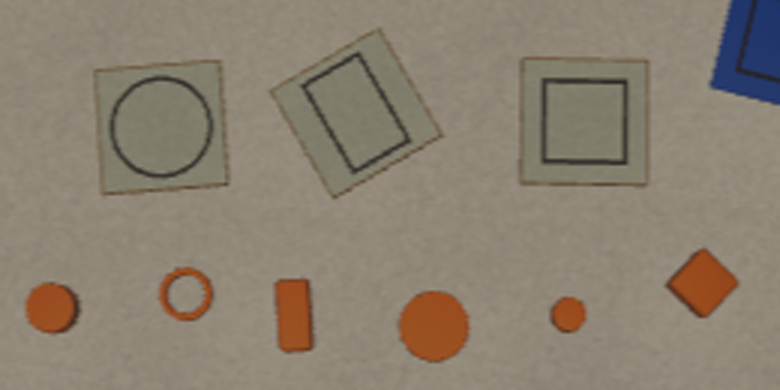

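Run:
```python
from h import *
from cell import manip
from scipy.spatial.transform import Rotation as R
s=manip.read_state();M=R.from_euler('xyz',s["eef_rot"]).as_matrix();print(M.round(3),np.degrees(np.arctan2(M[1,1],M[0,1])),s["clock"])
c=dict(np.load("top0.npz"))
img=cv2.resize(c["color"],None,fx=4,fy=4,interpolation=cv2.INTER_CUBIC).max(2)
for th in(90,100,110,115):
  u,v=259,152;x0,y0=4*u-80,4*v-100;m=(img[y0:y0+200,x0:x0+160]<th).astype(np.uint8)
  for k in cv2.findContours(m,cv2.RETR_LIST,cv2.CHAIN_APPROX_NONE)[0]:
    if cv2.contourArea(k)<2500:continue
    p=(k[:,0,:]+[x0,y0]+.5)/4-.5
    w=np.array([back(c,*q,3)[:2] for q in p],np.float32);print(th,[np.round(a,1) for a in cv2.minAreaRect(w)])
```

```text
[[-0.001  0.414  0.91 ]
 [-0.001  0.91  -0.414]
 [-1.    -0.001 -0.   ]] 65.54783692634231 0.1
90 [array([627. ,  11.9]), array([89.9, 56.6]), np.float64(29.4)]
90 [array([626.9,  11.9]), array([97. , 63.1]), np.float64(29.1)]
100 [array([627.,  12.]), array([89.3, 55.5]), np.float64(29.2)]
100 [array([626.8,  11.9]), array([97.9, 64.2]), np.float64(29.1)]
110 [array([626.9,  12. ]), array([88.4, 54.3]), np.float64(29.2)]
110 [array([626.8,  11.9]), array([99.1, 65.4]), np.float64(28.9)]
115 [array([626.9,  12. ]), array([87.9, 53.5]), np.float64(29.2)]
115 [array([626.8,  11.9]), array([99.6, 66. ]), np.float64(29.2)]
```

Call:
jog_arm(series=[0,0,0,0.04,-0.11,-0.02,1,0,0,0,0.08,-0.22,-0.04,1,0,0,0,0.12,-0.33,-0.06,1,0,0,0,0.16,-0.44,-0.08,1,0,0,0,0.202,-0.555,-0.1,1,0,0,0,0.202,-0.555,-0.1,1,0,0,0,0.202,-0.555,-0.1,1,0,0,0,0.202,-0.555,-0.1,1,0,0,0,0.202,-0.555,-0.1,1,0,0,0,0.202,-0.555,-0.1,1,0,0,0,0.202,-0.555,-0.1,1,0,0,0,0.202,-0.555,-0.1,1,0,0,0,0.202,-0.555,-0.1,1], squeeze=10)

```text
clock: 1.72
eef_pos: [429.5, -53.4, 124.6]
eef_rot: [0.367, 1.571, -0.058]
wrist_force: [-0.1, -1.0, 0.1]
finger_gap: 93.8
```

Call:
jog_arm(series=[0,0,0,0,-0.001,-0.03,1,0,0,0,0,-0.001,-0.06,1,0,0,0,0,-0.001,-0.085,1,0,0,0,0,-0.001,-0.1,1,0,0,0,0,-0.001,-0.1,1,0,0,0,0,-0.001,-0.1,1,0,0,0,0,-0.001,-0.1,-1,0,0,0,0,-0.001,-0.1,-1,0,0,0,0,-0.001,-0.1,-1,0,0,0,0,-0.001,-0.1,-1,0,0,0,0,-0.001,-0.1,-1,0,0,0,0,-0.001,-0.1,-1,0,0,0,0,-0.001,-0.1,-1,0,0,0,0,-0.001,-0.1,-1], squeeze=10)

```text
clock: 3.48
eef_pos: [429.7, -55.4, 24.5]
eef_rot: [0.035, 1.571, -0.392]
wrist_force: [-0.7, 0.3, 5.6]
finger_gap: 61.9
```

Call:
jog_arm(series=[0,0,0,0,0,0.03,-1,0,0,0,0,0,0.07,-1,0,0,0,0.03,0.04,0.08,-1,0,0,0,0.06,0.08,0.08,-1,0,0,0,0.09,0.12,0.08,-1,0,0,0,0.12,0.16,0.08,-1,0,0,0,0.15,0.2,0.08,-1,0,0,0,0.18,0.235,0.08,-1,0,0,0,0.188,0.245,0.08,-1,0,0,0,0.188,0.245,0.08,-1,0,0,0,0.188,0.245,0.06,-1,0,0,0,0.188,0.245,0.04,-1,0,0,0,0.188,0.245,0.02,-1,0,0,0,0.188,0.245,0.01,-1,0,0,0,0.188,0.245,0.004,-1,0,0,0,0.188,0.245,0.004,-1,0,0,0,0.188,0.245,0.004,-1])

```text
clock: 5.6
eef_pos: [618.0, 189.7, 29.0]
eef_rot: [0.671, 1.57, 0.244]
wrist_force: [0.3, 0.8, 0.2]
finger_gap: 61.6
```

Call:
jog_arm(series=[0,0,0,0,0,-0.0005,-1,0,0,0,0,0,-0.001,1,0,0,0,0,0,-0.001,1,0,0,0,0,0,-0.001,1,0,0,0,0,0,-0.001,1,0,0,0,0,0,-0.001,1,0,0,0,0,0,0.03,1,0,0,0,0,0,0.08,1,0,0,0,0,0,0.1,1,0,0,0,-0.03,-0.06,0.1,1,0,0,0,-0.06,-0.12,0.1,1,0,0,0,-0.09,-0.18,0.1,1,0,0,0,-0.12,-0.24,0.1,1,0,0,0,-0.15,-0.3,0.1,1,0,0,0,-0.18,-0.364,0.1,1,0,0,0,-0.18,-0.364,0.1,1,0,0,0,-0.18,-0.364,0.1,1])

```text
clock: 7.72
eef_pos: [436.8, -175.7, 128.0]
eef_rot: [-3.007, 1.57, 2.846]
wrist_force: [-0.4, -0.3, -0.6]
finger_gap: 94.0
```

Run:
```python
from h import *
from cell import manip
c=manip.camera("top");cv2.imwrite("pics/t1.png",c["color"])
for o in caps(c,28):print(*o)
for o in caps(c,31):print(*o[:2])
s=manip.read_state();print(s["eef_pos"],s["eef_rot"],s["joints"])
```

```text
[156.4 217.1] [452.9 285.2] [453.  285.3] [41.4 42.8] 89.8
[237.6 219.6] [442.1  68.8] [442.1  68.6] [62.7 28.8] 3.1
[201.4 212.7] [462.6 164.6] [462.6 164.6] [45.3 44.9] 62.5
[378.1 205.9] [ 470.3 -306.8] [ 471.7 -304.8] [48.2 26. ] 27.5
[191.7 155. ] [618.5 190. ] [618.5 189.8] [61.2 60.7] 44.0
[156.4 217.1] [452.7 284.5]
[237.6 219.6] [442.   68.5]
[201.4 212.7] [462.4 164.1]
[378.1 205.9] [ 470.  -306.3]
[191.7 155. ] [617.9 189.4]
[ 437.33347292 -174.64227433  128.04879783] [2.96470699 1.57013113 2.53612015] [-4.57784437e-01  2.35474732e-01  1.84493128e+00  1.12091865e-04
  1.06184460e+00 -1.60004857e+00]
```

View pics/t1.png

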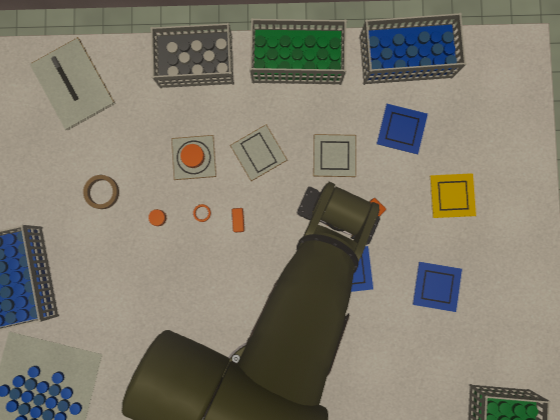

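The view shows the large cap at (192,155), centred in the round outline. The gripper is now above the small cap, so I descend and grasp.

Call:
jog_arm(series=[0,0,0,0.001,0.0005,-0.03,1,0,0,0,0.001,0.0005,-0.06,1,0,0,0,0.001,0.0005,-0.085,1,0,0,0,0.001,0.0005,-0.1035,1,0,0,0,0.001,0.0005,-0.1035,1,0,0,0,0.001,0.0005,-0.1035,-1,0,0,0,0.001,0.0005,-0.1035,-1,0,0,0,0.001,0.0005,-0.1035,-1,0,0,0,0.001,0.0005,-0.1035,-1,0,0,0,0.001,0.0005,-0.1035,-1,0,0,0,0.001,0.0005,-0.1035,-1,0,0,0,0.001,0.0005,-0.1035,-1,0,0,0,0.001,0.0005,-0.1035,-1,0,0,0,0.001,0.0005,-0.1035,-1,0,0,0,0.001,0.0005,-0.1035,-1], squeeze=8)

```text
clock: 9.65
eef_pos: [438.7, -173.9, 24.9]
eef_rot: [-2.867, 1.571, 2.99]
wrist_force: [-0.0, 0.4, 0.3]
finger_gap: 29.8
```

Call:
jog_arm(series=[0,0,0,0,0,0.04,-1,0,0,0,0,0,0.09,-1,0,0,0,0.02,0.04,0.12,-1,0,0,0,0.045,0.09,0.12,-1,0,0,0,0.07,0.14,0.12,-1,0,0,0,0.095,0.19,0.12,-1,0,0,0,0.12,0.24,0.12,-1,0,0,0,0.145,0.29,0.12,-1,0,0,0,0.165,0.335,0.12,-1,0,0,0,0.179,0.363,0.12,-1,0,0,0,0.179,0.363,0.12,-1,0,0,0,0.179,0.363,0.1,-1,0,0,0,0.179,0.363,0.08,-1,0,0,0,0.179,0.363,0.06,-1,0,0,0,0.179,0.363,0.045,-1,0,0,0,0.179,0.363,0.037,-1,0,0,0,0.179,0.363,0.034,-1,0,0,0,0.179,0.363,0.034,-1,0,0,0,0.179,0.363,0.034,-1])

```text
clock: 12.02
eef_pos: [617.9, 189.2, 59.6]
eef_rot: [0.643, 1.57, 0.216]
wrist_force: [0.3, -0.9, 0.7]
finger_gap: 30.0
```

Call:
jog_arm(series=[0,0,0,0,0,-0.001,-1,0,0,0,0,0,-0.002,-1,0,0,0,0,0,-0.003,-1,0,0,0,0,0,-0.003,-1,0,0,0,0,0,-0.003,-1])

```text
clock: 12.65
eef_pos: [617.7, 189.1, 56.0]
eef_rot: [0.395, 1.571, -0.032]
wrist_force: [-0.3, -0.2, 1.0]
finger_gap: 29.8
```

Call:
jog_arm(series=[0,0,0,0,0,0,0,0,0,0,0,0,0,0,0,0,0,0,0,0,0,0,0,0,0,0,0.04,0,0,0,0,0,0,0.09,0,0,0,0,-0.016,-0.05,0.09,1,0,0,-0.1,-0.032,-0.1,0.09,1,0,0,-0.2,-0.048,-0.15,0.09,1,0,0,-0.3,-0.064,-0.2,0.09,1,0,0,-0.361,-0.08,-0.25,0.09,1,0,0,-0.361,-0.096,-0.3,0.09,1,0,0,-0.361,-0.112,-0.35,0.09,1,0,0,-0.361,-0.13,-0.41,0.09,1,0,0,-0.361,-0.154,-0.4835,0.09,1,0,0,-0.361,-0.154,-0.4835,0.09,1,0,0,-0.361,-0.154,-0.4835,0.09,1,0,0,-0.361,-0.154,-0.4835,0.09,1])

```text
clock: 14.78
eef_pos: [464.2, -293.1, 146.0]
eef_rot: [2.364, 1.571, 1.578]
wrist_force: [1.1, 0.7, 0.0]
finger_gap: 94.1
```

Run:
```python
from h import *
from cell import manip
from scipy.spatial.transform import Rotation as R
for n in("top","side"):
  c=manip.camera(n);cv2.imwrite(f"pics/{n}2.png",c["color"])
  if n=="top":
    for z in(28,59):
      for o in caps(c,z):print(z,*o[:4])
s=manip.read_state();M=R.from_euler('xyz',s["eef_rot"]).as_matrix();print(s["eef_pos"],np.degrees(np.arctan2(M[1,1],M[0,1])))
cv2.imwrite("pics/s2.png",cv2.resize(c["color"][120:220,220:380],None,fx=4,fy=4))
```

```text
28 [156.5 217.2] [452.9 285. ] [453.  284.9] [42.1 42.8]
28 [237.6 219.6] [442.1  68.8] [442.1  68.6] [62.6 28.8]
28 [201.5 212.6] [462.6 164.6] [462.7 164.6] [45.  45.1]
28 [191.7 155.1] [618.3 189.8] [618.4 189.6] [61.6 60.7]
59 [156.5 217.2] [450.9 277.6] [451.  277.5] [41.2 41.8]
59 [237.6 219.6] [440.4  66.2] [440.3  66. ] [61.2 28.2]
59 [201.5 212.6] [460.4 159.9] [460.5 159.9] [44.  44.1]
59 [191.7 155.1] [612.6 184.5] [612.7 184.4] [60.3 59.4]
[ 464.2606639  -293.09336989  145.99948665] 44.96667372514292
```

View pics/s2.png

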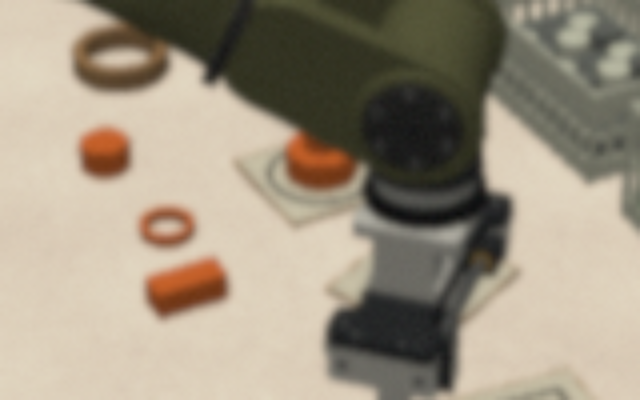

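View pics/top2.png

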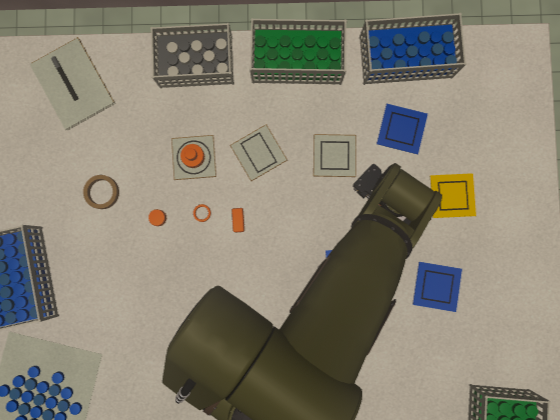

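In the top view, the small cap stands centred on the large one at (191,155). Now the square cap.

Call:
jog_arm(series=[0,0,0,-0.0005,-0.001,-0.04,1,0,0,0,-0.0005,-0.001,-0.08,1,0,0,0,-0.0005,-0.001,-0.105,1,0,0,0,-0.0005,-0.001,-0.1215,1,0,0,0,-0.0005,-0.001,-0.1215,1,0,0,0,-0.0005,-0.001,-0.1215,1,0,0,0,-0.0005,-0.001,-0.1215,-1,0,0,0,-0.0005,-0.001,-0.1215,-1,0,0,0,-0.0005,-0.001,-0.1215,-1,0,0,0,-0.0005,-0.001,-0.1215,-1,0,0,0,-0.0005,-0.001,-0.1215,-1,0,0,0,-0.0005,-0.001,-0.1215,-1,0,0,0,-0.0005,-0.001,-0.1215,-1,0,0,0,-0.0005,-0.001,-0.1215,-1,0,0,0,-0.0005,-0.001,-0.1215,-1], squeeze=10)

```text
clock: 16.75
eef_pos: [463.2, -295.3, 24.5]
eef_rot: [-0.463, 1.571, -1.251]
wrist_force: [-0.8, 0.3, 0.1]
finger_gap: 46.1
```

Call:
jog_arm(series=[0,0,0,0,0,0.03,-1,0,0,0,0,0,0.07,-1,0,0,0.15,0.03,0.02,0.08,-1,0,0,0.3,0.06,0.04,0.08,-1,0,0,0.45,0.09,0.06,0.08,-1,0,0,0.6,0.12,0.08,0.08,-1,0,0,0.7,0.145,0.095,0.08,-1,0,0,0.754,0.151,0.1,0.08,-1,0,0,0.754,0.151,0.1,0.08,-1,0,0,0.754,0.151,0.1,0.08,-1,0,0,0.754,0.151,0.1,0.06,-1,0,0,0.754,0.151,0.1,0.04,-1,0,0,0.754,0.151,0.1,0.02,-1,0,0,0.754,0.151,0.1,0.01,-1,0,0,0.754,0.151,0.1,0.004,-1,0,0,0.754,0.151,0.1,0.004,-1,0,0,0.754,0.151,0.1,0.0035,-1,0,0,0.754,0.151,0.1,0.0035,-1])

```text
clock: 19.0
eef_pos: [614.3, -195.4, 28.4]
eef_rot: [-0.311, 1.57, -0.344]
wrist_force: [0.2, 0.8, -0.5]
finger_gap: 46.3
```

Run:
```python
from cell import manip
import numpy as np
from scipy.spatial.transform import Rotation as R
s=manip.read_state();M=R.from_euler('xyz',s["eef_rot"]).as_matrix();print(s["eef_pos"],np.degrees(np.arctan2(M[1,1],M[0,1])),s["wrist_force"])
```

```text
[ 614.33878645 -195.39155512   28.36752357] 88.065127707608 [ 0.1682862   0.7630839  -0.48399553]
```

Call:
jog_arm(series=[0,0,0,0,0,-0.0007,-1,0,0,0,0,0,-0.0007,1,0,0,0,0,0,-0.0007,1,0,0,0,0,0,-0.0007,1,0,0,0,0,0,-0.0007,1,0,0,0,0,0,-0.0007,1,0,0,0,0,0,0.03,1,0,0,0,0,0,0.08,1,0,0,0.04,-0.03,0.045,0.09,1,0,0,0.08,-0.06,0.09,0.09,1,0,0,0.08,-0.09,0.135,0.09,1,0,0,0.08,-0.12,0.18,0.09,1,0,0,0.08,-0.15,0.23,0.09,1,0,0,0.08,-0.172,0.264,0.09,1,0,0,0.08,-0.172,0.264,0.09,1,0,0,0.08,-0.172,0.264,0.09,1,0,0,0.08,-0.172,0.264,0.09,1])

```text
clock: 21.12
eef_pos: [442.7, 67.9, 117.9]
eef_rot: [-0.576, 1.571, -0.531]
wrist_force: [0.2, 0.3, 0.5]
finger_gap: 93.9
```

Run:
```python
from cell import manip
from h import *
from scipy.spatial.transform import Rotation as R
c=manip.camera("top");cv2.imwrite("pics/t3.png",c["color"])
for o in caps(c,31):print(*o)
s=manip.read_state();M=R.from_euler('xyz',s["eef_rot"]).as_matrix();print(s["eef_pos"],np.degrees(np.arctan2(M[1,1],M[0,1])))
```

```text
[156.4 217.2] [452.7 284.6] [452.8 284.5] [41.4 42.7] 89.8
[334.7 153.2] [ 614.5 -193.7] [ 614.4 -193.3] [44.  45.4] 88.4
[191.7 154.9] [617.9 189.5] [618.  189.3] [61.  60.6] 44.0
[442.56847468  67.9372594  117.8370065 ] 92.57659912684464
```

View pics/t3.png

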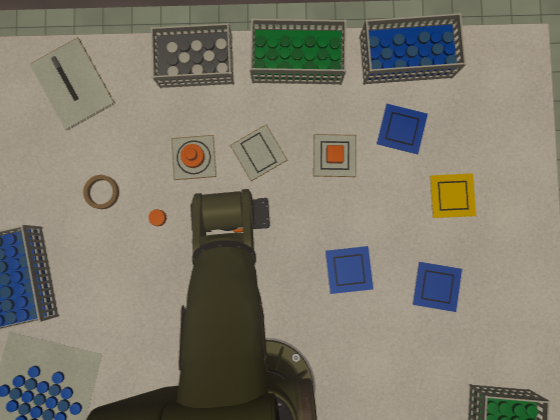

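The square cap at (335,153) lies aligned inside its outline. Now the oblong cap, with the jaws partly closed so they stay clear of the ring.

Call:
jog_arm(series=[0,0,0,-0.0005,0.001,-0.02,0.4,0,0,0,-0.0005,0.001,-0.04,0.4,0,0,0,-0.0005,0.001,-0.06,0.4,0,0,0,-0.0005,0.001,-0.08,0.4,0,0,0,-0.0005,0.001,-0.093,0.4,0,0,0,-0.0005,0.001,-0.093,0.4,0,0,0,-0.0005,0.001,-0.093,0.4,0,0,0,-0.0005,0.001,-0.093,-1,0,0,0,-0.0005,0.001,-0.093,-1,0,0,0,-0.0005,0.001,-0.093,-1,0,0,0,-0.0005,0.001,-0.093,-1,0,0,0,-0.0005,0.001,-0.093,-1,0,0,0,-0.0005,0.001,-0.093,-1,0,0,0,-0.0005,0.001,-0.093,-1,0,0,0,-0.0005,0.001,-0.093,-1])

```text
clock: 23.05
eef_pos: [441.7, 69.7, 25.0]
eef_rot: [0.049, 1.571, 0.096]
wrist_force: [-0.2, -0.2, 4.0]
finger_gap: 30.4
```

Call:
jog_arm(series=[0,0,0,0,0,0.03,-1,0,0,0,0,0,0.07,-1,0,0,0.1,0.04,-0.012,0.08,-1,0,0,0.2,0.08,-0.025,0.08,-1,0,0,0.3,0.12,-0.037,0.08,-1,0,0,0.4,0.16,-0.05,0.08,-1,0,0,0.463,0.185,-0.058,0.08,-1,0,0,0.463,0.185,-0.058,0.08,-1,0,0,0.463,0.185,-0.058,0.08,-1,0,0,0.463,0.185,-0.058,0.06,-1,0,0,0.463,0.185,-0.058,0.04,-1,0,0,0.463,0.185,-0.058,0.02,-1,0,0,0.463,0.185,-0.058,0.01,-1,0,0,0.463,0.185,-0.058,0.004,-1,0,0,0.463,0.185,-0.058,0.0035,-1,0,0,0.463,0.185,-0.058,0.003,-1,0,0,0.463,0.185,-0.058,0.003,-1])

```text
clock: 25.18
eef_pos: [626.9, 11.6, 28.3]
eef_rot: [-0.595, 1.57, -0.086]
wrist_force: [-1.3, -0.3, 0.6]
finger_gap: 30.0
```

Run:
```python
from cell import manip
import numpy as np
from scipy.spatial.transform import Rotation as R
s=manip.read_state();M=R.from_euler('xyz',s["eef_rot"]).as_matrix();print(s["eef_pos"],np.degrees(np.arctan2(M[1,1],M[0,1])),s["wrist_force"])
```

```text
[626.86342278  11.63637263  28.33811951] 119.17509548350552 [-1.30813739 -0.25470325  0.6267394 ]
```

Release, rise and retreat to a clear spot.

Call:
jog_arm(series=[0,0,0,0,0,-0.0005,-1,0,0,0,0,0,-0.0005,0.4,0,0,0,0,0,-0.0005,0.4,0,0,0,0,0,-0.0005,0.4,0,0,0,0,0,-0.0005,0.4,0,0,0,0,0,0.03,0.4,0,0,0,0,0,0.08,0.4,0,0,0,0,0,0.14,0.4,0,0,0,-0.05,-0.03,0.18,0.4,0,0,0,-0.1,-0.08,0.2,0.4,0,0,0,-0.15,-0.13,0.2,0.4,0,0,0,-0.2,-0.18,0.2,0.4,0,0,0,-0.25,-0.23,0.2,0.4,0,0,0,-0.27,-0.28,0.2,0.4,0,0,0,-0.27,-0.33,0.2,0.4,0,0,0,-0.27,-0.36,0.2,0.4,0,0,0,-0.27,-0.36,0.2,0.4,0,0,0,-0.27,-0.36,0.2,0.4])

```text
clock: 27.42
eef_pos: [417.0, -245.4, 219.2]
eef_rot: [-2.531, 1.505, -2.101]
wrist_force: [0.2, -0.4, -0.9]
finger_gap: 65.7
```

Run:
```python
from cell import manip
from h import *
c=manip.camera("top");cv2.imwrite("pics/t4.png",cv2.resize(c["color"][115:245,80:360],None,fx=2.8,fy=2.8,interpolation=cv2.INTER_CUBIC))
for o in caps(c,31):print(*o)
c=manip.camera("side");cv2.imwrite("pics/s4.png",cv2.resize(c["color"][110:270,210:400],None,fx=3.5,fy=3.5,interpolation=cv2.INTER_CUBIC))
```

```text
[156.4 217.2] [452.7 284.5] [452.8 284.5] [41.4 42.7] 89.8
[201.5 212.6] [462.4 164.2] [462.5 164.2] [44.9 45. ] 67.6
[334.8 153.2] [ 614.5 -193.6] [ 614.3 -193.4] [44.1 45.3] 88.5
[191.7 155. ] [617.9 189.4] [618.  189.3] [61.  60.6] 44.0
[257.2 150.5] [626.3  13.6] [626.3  13.9] [63.  29.6] 29.1
```

View pics/t4.png

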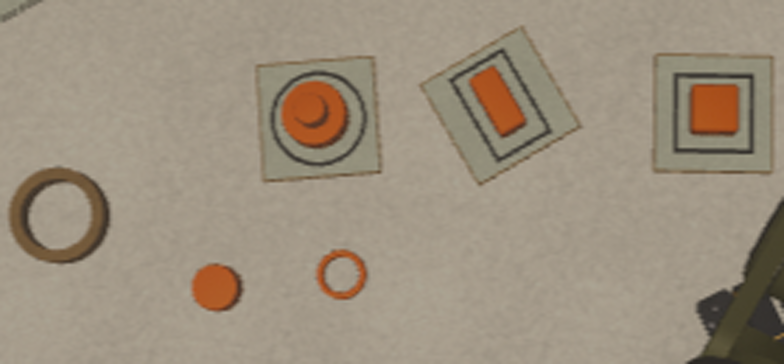

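View pics/s4.png

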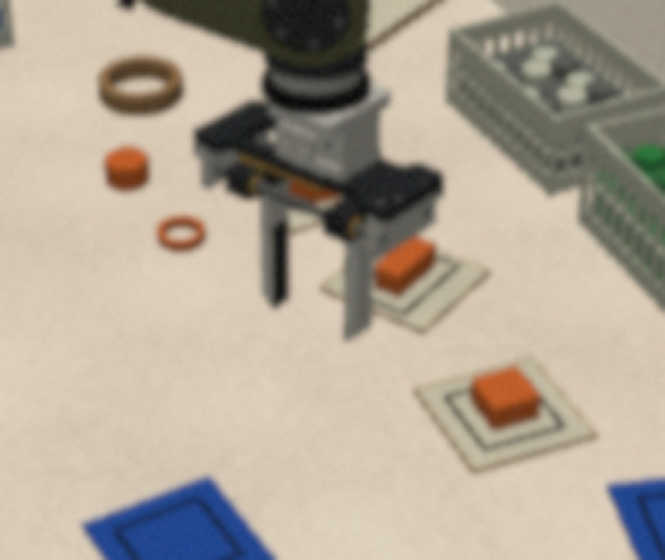

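Run:
```python
from cell import manip
from h import *
c=manip.camera("top");print(back(c,191.1,153.9,59),back(c,80+315/2.8,115+114/2.8,31))
s=manip.read_state();print(s["joints"],s["qd"].round(3),s["clock"])
```

```text
[615.61339123 186.04236148  59.        ] [615.78735792 187.11022886  31.        ]
[-0.5734301   0.15624251  1.71066305 -0.06905092  1.27225714 -2.55392372] [-0.001 -0.015  0.007  0.     0.002  0.001] 27.575
```

The last joint is sitting at its range end (-2.554 read, listed range -2.55), so I turn the wrist back off it before handing in.

Call:
jog_arm(series=[0,0,-0.15,0,0,0,0.4,0,0,-0.3,0,0,0,0.4,0,0,-0.45,0,0,0,0.4,0,0,-0.6,0,0,0,0.4,0,0,-0.6,0,0,0,0.4,0,0,-0.6,0,0,0,0.4,0,0,-0.6,0,0,0,0.4])

```text
clock: 28.45
eef_pos: [416.3, -245.3, 219.8]
eef_rot: [-2.517, 1.505, -2.686]
wrist_force: [-0.1, -0.1, 0.7]
finger_gap: 65.5
```

Run:
```python
from cell import manip
from h import *
c=manip.camera("top")
for o in caps(c,31):print(*o)
s=manip.read_state();print(s["joints"].round(3),s["eef_pos"],abs(s["qd"]).max(),s["clock"])
print(manip.sign_off())
```

```text
[156.4 217.2] [452.7 284.5] [452.8 284.5] [41.4 42.7] 89.8
[201.5 212.6] [462.4 164.2] [462.4 164.1] [45.2 44.8] 62.8
[334.8 153.2] [ 614.5 -193.6] [ 614.3 -193.4] [44.1 45.3] 88.5
[191.7 155. ] [617.9 189.4] [618.  189.3] [61.  60.6] 44.0
[257.2 150.5] [626.3  13.6] [626.4  13.8] [63.  29.4] 29.0
[-0.579  0.176  1.686 -0.059  1.313 -1.964] [ 416.32262526 -245.31541691  219.73797462] 0.006925731898085975 28.5
the job is handed in; nothing more can be done
None
```

All four caps are placed and the job is handed in at 28.5 s, but one joint may have touched its range limit on the final retreat. The large cap went in first, then the small cap on its top, then the square and oblong caps. The arm was clear of everything at hand-in.

Final camera checks:

| Cap | Offset from outline centre | Turn relative to outline |
|---|---|---|
| Large round | about 0.5 mm | – |
| Square | about 2 mm | within about 0.5° |
| Oblong | about 2 mm | within about 0.5° |
| Small round, on the large cap | about 1 mm from its middle | – |

- **Left alone:** the middle-sized cap and neck ring measured within about 1 mm of their starting positions. I checked the tape roll by eye only, and it looked unmoved.
- **Possible problem:** after the last release, the last joint ran to the end of its range. It read -2.554 rad against the listed -2.55, and the tool tilted slightly there, touching nothing. I turned it back to -1.96 rad before handing in, but that reading could count as passing the range.

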